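Load the blow-off posts and hold the dead-man handle

TASK

Put the bushes that stand on the bench over the empty posts of the blow-off board, the long one on the tall post and the short ones on the low posts, each fully down, and let go of them. Then press the dead-man handle's rubber pad down with the fingers to about the middle of its travel, never near its bottom stop, and finish while holding it there. Leave the long bush that is already on its post seated, and do not disturb the other things on the bench.

Things in the scene. Friction and masses are not known exactly. Their poses are not given: they have to be found in the camera images.
- bush_long_a: long steel bush: plain tube, outside diameter 40 mm, bore 26 mm, 58 mm long, about 330 g, standing upright; at the start it already sits on the tall post at seat0 and may stay there. Origin: centre of its underside; z along the bore
- bush_long_b: long steel bush: plain tube, outside diameter 40 mm, bore 26 mm, 58 mm long, about 330 g, standing upright; starts on the bench. Origin: centre of its underside; z along the bore
- bush_short_a: short steel bush: plain tube, outside diameter 40 mm, bore 26 mm, 34 mm long, about 190 g, standing upright; starts on the bench. Origin: centre of its underside; z along the bore
- bush_short_b: short steel bush: plain tube, outside diameter 40 mm, bore 26 mm, 34 mm long, about 190 g, standing upright; starts on the bench. Origin: centre of its underside; z along the bore
- row_tall_seat0 (a point): foot of the tall post at the -y end of its row (on the row's own y axis): the point on the top face of the row's bar, 38 mm above the bench, where the centre of a bush's underside comes to lie. The post rises 44 mm above this point, is 20 mm in diameter and has a 5 mm chamfered tip; a long bush sits on it at the start
- row_tall_seat1 (a point): foot of the tall post at the +y end of its row (on the row's own y axis): the point on the top face of the row's bar, 38 mm above the bench, where the centre of a bush's underside comes to lie. The post rises 44 mm above this point, is 20 mm in diameter and has a 5 mm chamfered tip; free at the start
- row_low_seat0 (a point): foot of the low post at the -y end of its row (on the row's own y axis): the point on the top face of the row's bar, 38 mm above the bench, where the centre of a bush's underside comes to lie. The post rises 22 mm above this point, is 20 mm in diameter and has a 5 mm chamfered tip; free at the start
- row_low_seat1 (a point): foot of the low post at the +y end of its row (on the row's own y axis): the point on the top face of the row's bar, 38 mm above the bench, where the centre of a bush's underside comes to lie. The post rises 22 mm above this point, is 20 mm in diameter and has a 5 mm chamfered tip; free at the start
- board: fixed wooden board, 230 x 210 x 18 mm, that carries two parallel aluminium bars (50 x 150 x 20 mm, long side along the board's y axis, 110 mm apart along its x axis); each bar is one row of two posts 90 mm apart. One row has tall posts, the other low ones; either may be the nearer. Origin: centre of the board's underside
- deadman_base: fixed pedestal of the dead-man handle, foot plate 200 x 75 mm, cheeks 106 mm high; its lever points along the base's -x axis, roughly towards the robot. Origin: on the bench under the lever's hinge, which lies 90 mm up and runs along the base's y axis
- deadman (a joint): angle of the dead-man lever, rad: 0 = up (released), 0.32 = at the bottom stop; middle of the travel 0.16. It grows as the pad is pressed down; the spring brings it back. Force needed on the pad: about 3.5 N to start it, 9 N at the middle, 14 N at the bottom
- deadman_pad (a point): centre of the upper face of the lever's black rubber pad (50 x 50 mm), 120 mm from the hinge; 100 mm above the bench when up. From up to the bottom stop the pad sinks 38 mm, to the middle 19 mm; press it straight down with closed fingers
- gate_pin: bystander: wooden rod, 16 mm thick, 100 mm long, lying along its x axis; origin under its middle
- wedge: bystander: dark wooden block 70 x 35 x 22 mm; origin under its centre
- jar: bystander: amber glass jar, 64 mm across, 85 mm high, upright; origin under its centre
- rammer: bystander: turned wooden hand rammer, 74 mm across, 172 mm high, standing upright; origin under its centre
- brush: bystander: hand brush lying along its x axis; origin on the bench under it
- trowel: bystander: moulder's trowel, about 250 mm long, lying along its x axis; origin on the bench under it
Things that resemble listed ones, but are neither listed nor needed, are in the scene too. Leave any turquoise look-alike of the deadman_base alone.

How it is judged:
By the outcome, as a careful person would: the job done as asked, in the order asked, and still so for the second after the job is handed in, while the arm keeps its last pose, push and grip.
It also fails if it takes over 72 s, if anything falls off the work surface, if the arm or the gripper's body presses on something with over 40 N, if the wrist force passes 120 N, or if a joint passes its speed limit or range.

ROBOT

A 6-joint arm with a two-finger parallel gripper is mounted at the origin on the work surface. World frame = base frame: x ahead of the robot, y to its left, z up, the work surface at z = 0. Lengths are in m, angles in rad, forces in N, time in s.
With the tool pointing down it reaches from about 0.35 to 0.975 m from the base axis. Payload 4.9 kg.
Tool frame: the origin (TCP) lies midway between the tips of the shut fingers; the grasp point (between the pads) lies 19 mm behind it; z points along the fingers, y is the line along which they close (so a half turn about z gives the same grasp; the last joint's range is limited). The gripper opens to 85 mm and grips with 20 to 120 N. Pads are 22 mm wide; open, the fingers measure 114 mm over their backs; the gripper's body (76 mm by 85 mm) begins 54 mm behind the grasp point. The pads swing forward as they close: fully open they stand 13 mm farther back than shut.
Start: joints at [-1.271, 0.053, 1.613, -0, 1.476, -0.119], TCP at [0.254, -0.571, 0.231] pointing down, gripper open.
Joint ranges: [-3.01, 3.01], [-1.01, 2.22], [0.06, 2.58], [-1.02, 4.17], [0.09, 2.62], [-3.14, 3.14]. Speed limits (rad/s): [2.57, 2.57, 3.14, 3.14, 3.14, 3.14].

INTERFACE

Orientations are given as a unit quaternion [x, y, z, w].
In Python, from bench import env, vision, order gives the robot as it stands.
- The arm moves only by the tool apply_moves, never from a script. Its argument "rows" is a list of rows, each a list of 2 entries, a list of its own where there are three numbers: the shift along the world's x, y, z in units of 0.05 m (1.0 is 0.05 m), then the turn about the world's z in units of 0.1 rad (1.0 is 0.1 rad). In form: [[[tx, ty, tz], twist], ...]. A call has 1 to 12 rows; each row shifts and turns the commanded pose from where the row before left it; what a row does not reach is not made up. A row lasts 1/10 s, in which the tool goes at most 50 mm and 8.59 degrees, less where a joint would pass 70% of its speed; a pose out of reach is approached as far as the arm can. A call with a number of a shift or a turn outside -1 to 1 is refused whole. A call with a gripper value outside its range is refused whole. "grip" is the opening, from 0 (shut) to 1 (fully open), set as the call begins (left out, the last holds). The fingers move at their own pace and stop on an object; "newtons" is the grip in N (left out, the last holds). Time passes only in rows, so rows that do not move let the fingers close. It gives the time, the measured TCP pose, the force, the opening and the grip force at its end, in the units of the state.
- env.sense(): the state, without advancing time (a new reading comes with each control period).
- vision.snapshot(name): name is "scene" or "top" or "wrist"; returns (picture, depth): 480x640x3 uint8, red, green, blue; 480x640 float32, m along the optical axis (not along the pixel's ray), 0 where there is no reading.
- vision.camera_params(name): a dict with "mtx" (3x3 intrinsics, pixels), "eye" and "attitude" of the camera in the world; the wrist camera has in their place "tool_from_camera" (4x4, takes a point from camera to tool coordinates, whose origin is the TCP and whose axes are the flange's). Camera axes: x right, y up, looking along -z (the intrinsics and any distortion apply to the point x, -y, -z); pixel columns grow to the right and rows downward; lengths in m; the calibration is good to about 2 mm. A picture is of the moment at which its call begins: read the wrist's pose just before it. camera_params takes no time and is no camera call.
- order.job_done(): hands the job in; it is judged then, once.
The state is a dict: "clock": time; "joints": joint angles; "dq": joint speeds; "effort": joint torques, N m; "eef_pos": TCP position; "tcp_rot": TCP orientation; "force": force on the tool from outside, world axes, zero at the start; "moment": the same for the moment, N m; "gripper_width": finger opening in m; "gripper_force": force on a finger pad.
Only numpy, scipy, OpenCV 4.12 (cv2) and the standard library are available. Lean on these libraries where they do the work, as an engineer would, in place of code of your own. Each camera call takes 0.05 s, during which the arm holds its last target. There are 200 camera calls.

## Working session

There is one attempt and no reset: what is moved stays moved. The work goes in short steps, Python scripts to look and compute and a tool call to move; the robot and the scene stay as the last step left them, time stands still between calls to the robot, and variables do not carry over. Pictures are saved under pics/ and viewed, at most 10 in all, crops included, and the job is handed in when it is done.

Besides the shell and the picture viewer there is one more tool, called after "Request:" in YAML: its name, and indented under it one key for each argument. apply_moves: Moves the arm, as the interface text tells. Shifts and turns lie within -1 to 1; 1 stands for 0.05 m of shift or 0.1 rad of turn. Its arguments: {"type":"object","properties":{"rows":{"type":"array"},"grip":{"type":"number"},"newtons":{"type":"number"}},"required":["rows"]}

```bash
mkdir -p pics; ls; cat > h.py <<'E'
import numpy as np, cv2
from scipy.spatial.transform import Rotation as R
from bench import env, vision, order
def att(a):
    a=np.array(a,float)
    return a if a.shape==(3,3) else (R.from_quat(a).as_matrix() if a.size==4 else R.from_euler('xyz',a).as_matrix())
def snap(n):
    s=env.sense(); p=vision.camera_params(n); im,d=vision.snapshot(n)
    if 'eye' in p: Rm,e=att(p['attitude']),np.array(p['eye'])
    else:
        T=np.array(p['tool_from_camera']); Rt=att(s['tcp_rot']); Rm=Rt@T[:3,:3]; e=np.array(s['eef_pos'])+Rt@T[:3,3]
    return im[:,:,::-1].copy(),d,(np.array(p['mtx']),Rm,e)
def ray(c,u,v):
    K,Rm,e=c; q=np.linalg.inv(K)@np.array([u,v,1.]); return e,Rm@np.array([q[0],-q[1],-q[2]])
def onz(c,u,v,z):
    e,d=ray(c,u,v); return e+d*(z-e[2])/d[2]
def cloud(c,d):
    K,Rm,e=c; v,u=np.mgrid[:d.shape[0],:d.shape[1]]
    q=np.stack([(u-K[0,2])/K[0,0],-(v-K[1,2])/K[1,1],-np.ones_like(u)],-1)*d[...,None]
    return q@Rm.T+e
def proj(c,P):
    K,Rm,e=c; q=Rm.T@(np.array(P)-e); w=K@np.array([q[0],-q[1],-q[2]]); return w[:2]/w[2]
E
python3 - <<'E'
from h import *
for n in('scene','top'):
    im,d,c=snap(n); cv2.imwrite(f'pics/{n}0.png',im); np.savez(f'{n}0.npz',im=im,d=d); print(n,vision.camera_params(n))
print(vision.camera_params('wrist')); print(env.sense())
E
```

```text
pics
scene {'mtx': array([[516.38636639,   0.        , 314.48699901],
       [  0.        , 516.38636639, 241.05918347],
       [  0.        ,   0.        ,   1.        ]]), 'eye': array([ 1.1074264 , -0.44748019,  1.13242797]), 'attitude': array([0.26590023, 0.13766891, 0.43245939, 0.85048411])}
top {'mtx': array([[578.68104527,   0.        , 320.5531121 ],
       [  0.        , 578.68104527, 242.27843568],
       [  0.        ,   0.        ,   1.        ]]), 'eye': array([ 0.15309482, -0.02114765,  1.81424372]), 'attitude': array([ 0.07376125, -0.06972977, -0.67359457,  0.73209794])}
{'mtx': array([[371.87230182,   0.        , 323.07100555],
       [  0.        , 371.87230182, 236.94330353],
       [  0.        ,   0.        ,   1.        ]]), 'tool_from_camera': array([[ 4.36669272e-04,  9.65745774e-01,  2.59489710e-01,
         6.47332715e-02],
       [ 9.99999543e-01, -6.42420546e-04,  7.08104589e-04,
         2.43285406e-04],
       [ 8.50550536e-04,  2.59489283e-01, -9.65745613e-01,
        -1.41152932e-01],
       [ 0.00000000e+00,  0.00000000e+00,  0.00000000e+00,
         1.00000000e+00]])}
{'clock': 0.1, 'joints': array([-1.27100212e+00,  5.33115138e-02,  1.61417165e+00,  3.61533345e-06,
        1.47598045e+00, -1.19009456e-01]), 'dq': array([-1.17991635e-03, -2.16256887e-03, -2.68667327e-03, -7.22249228e-04,
       -9.89623457e-05,  4.34472626e-04]), 'effort': array([ 3.64794369e-04, -3.94906175e+01, -3.71362388e+01, -7.60941748e-05,
        3.94882460e-03, -1.29594920e-05]), 'eef_pos': array([ 0.25399539, -0.57044376,  0.2301642 ]), 'tcp_rot': array([ 9.78155042e-01,  2.07874575e-01, -8.26528369e-05, -9.31820196e-04]), 'force': array([-0.00328962,  0.50131146, -0.21705843]), 'moment': array([ 0.03083633,  0.04843298, -0.043299  ]), 'gripper_force': 0.0, 'gripper_width': 0.08540164733610715}
```

View pics/scene0.png

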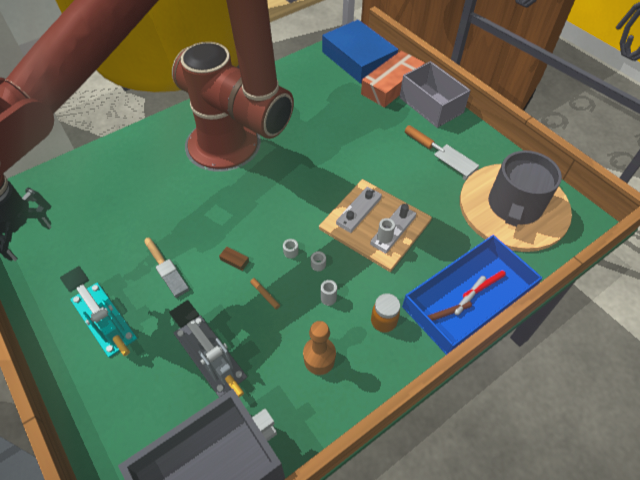

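View pics/top0.png

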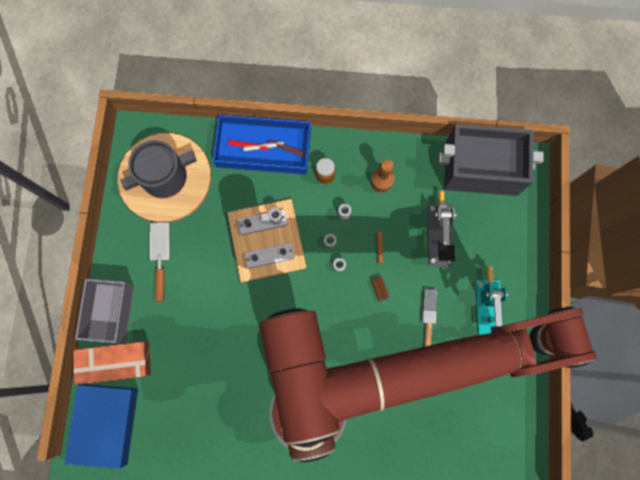

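The scene view shows bushes at about (290,247), (318,261) and (329,292), and the board at (375,225). Its tall row is on the far side, with a bush already on seat0 at (386,229). The grey dead-man is at (205,345), with its turquoise look-alike at (100,315). The top view shows the bushes at (340,265), (330,240) and (345,211), and the board at (267,240). Next I'll get coarse positions from both views.

```bash
cat > a.py <<'E'
from h import *
def cam(n):
    p=vision.camera_params(n); return np.array(p['mtx']),att(p['attitude']),np.array(p['eye'])
def tri(cs,us):
    A=np.zeros((3,3));b=np.zeros(3)
    for c,u in zip(cs,us):
        e,d=ray(c,*u); d/=np.linalg.norm(d); M=np.eye(3)-np.outer(d,d); A+=M;b+=M@e
    return np.linalg.solve(A,b)
if __name__=='__main__':
    C={n:cam(n) for n in('scene','top')}
    for n in C:
        z=np.load(n+'0.npz'); P=cloud(C[n],z['d']); ok=z['d']>0
        print(n,'table z',np.median(P[...,2][ok&(abs(P[...,2])<.03)]))
        m=ok&(P[...,2]>.02)&(P[...,0]>.3)&(P[...,0]<.95)&(P[...,1]<.3)&(P[...,1]>-.75)
        k,l,s,ce=cv2.connectedComponentsWithStats(m.astype(np.uint8))
        for i in range(1,k):
            if s[i,4]>25:
                Q=P[l==i]; zt=np.percentile(Q[:,2],97); T=Q[Q[:,2]>zt-.006]
                print(n,ce[i].round(),s[i,4],'ztop %.3f'%zt,'topc',((T.min(0)+T.max(0))/2)[:2].round(3),'bb',Q.min(0)[:2].round(3),Q.max(0)[:2].round(3))
    for a,b in(((290,243),(340,265)),((318,257),(330,240)),((329,287),(345,211))): print(tri([C['scene'],C['top']],[a,b]).round(3))
E
python3 a.py
```

```text
scene table z -0.0007085183240884696
scene [358. 209.] 927 ztop 0.057 topc [0.469 0.161] bb [0.424 0.082] [0.514 0.251]
scene [392. 228.] 1077 ztop 0.095 topc [0.587 0.15 ] bb [0.519 0.114] [0.619 0.279]
scene [290. 246.] 145 ztop 0.036 topc [ 0.459 -0.06 ] bb [ 0.44 -0.08] [ 0.479 -0.041]
scene [234. 257.] 187 ztop 0.025 topc [ 0.394 -0.194] bb [ 0.361 -0.222] [ 0.428 -0.166]
scene [424. 368.] 7459 ztop 0.102 topc [ 0.936 -0.043] bb [ 0.749 -0.387] [0.949 0.3  ]
scene [318. 259.] 155 ztop 0.036 topc [ 0.533 -0.025] bb [ 0.513 -0.045] [ 0.554 -0.002]
scene [163. 268.] 51 ztop 0.025 topc [ 0.322 -0.352] bb [ 0.302 -0.37 ] [ 0.341 -0.334]
scene [328. 291.] 289 ztop 0.059 topc [ 0.628 -0.063] bb [ 0.609 -0.083] [ 0.648 -0.043]
scene [102. 320.] 1212 ztop 0.105 topc [ 0.359 -0.535] bb [ 0.3   -0.564] [ 0.488 -0.502]
scene [386. 312.] 800 ztop 0.087 topc [0.756 0.008] bb [ 0.726 -0.024] [0.787 0.037]
scene [210. 431.] 10839 ztop 0.143 topc [ 0.82  -0.486] bb [ 0.483 -0.62 ] [ 0.906 -0.341]
scene [319. 349.] 1219 ztop 0.171 topc [ 0.745 -0.177] bb [ 0.707 -0.213] [ 0.781 -0.14 ]
scene [ 32
[... 991 characters left out ...]
4 0.162] bb [0.392 0.068] [0.529 0.255]
top [301. 256.] 35 ztop 0.028 topc [0.471 0.065] bb [0.445 0.047] [0.492 0.079]
top [339. 264.] 87 ztop 0.042 topc [ 0.455 -0.058] bb [ 0.436 -0.078] [ 0.476 -0.039]
top [279. 270.] 32 ztop 0.027 topc [0.423 0.126] bb [0.41  0.111] [0.434 0.139]
top [494. 297.] 733 ztop 0.108 topc [ 0.359 -0.532] bb [ 0.301 -0.565] [ 0.484 -0.5  ]
top [380. 289.] 178 ztop 0.031 topc [ 0.389 -0.193] bb [ 0.354 -0.221] [ 0.424 -0.165]
top [431. 310.] 43 ztop 0.030 topc [ 0.339 -0.349] bb [ 0.321 -0.363] [ 0.356 -0.337]
top [429. 319.] 42 ztop 0.030 topc [ 0.309 -0.347] bb [ 0.3   -0.366] [ 0.32  -0.328]
[ 0.453 -0.059  0.035]
[ 0.53  -0.024  0.032]
[ 0.624 -0.062  0.051]
```

Request:
apply_moves:
  rows:
    - [[0.2,0.4,0.4],0.5]
    - [[0.35,0.88,0.2],1]
    - [[0.35,0.88,0.1],1]
    - [[0.35,0.88,0.1],1]
    - [[0.35,0.88,0.1],1]
    - [[0.35,0.88,0.1],1]
    - [[0.35,0.88,0.1],1]
    - [[0.35,0.88,0.1],1]
    - [[0.35,0.88,0.1],1]
    - [[0.35,0.88,0.1],1]
    - [[0.35,0.88,0.1],1]
    - [[0.35,0.88,0.1],1]
  grip: 1

```text
clock: 1.3
eef_pos: [0.4567, -0.065, 0.3112]
tcp_rot: [0.706, 0.708, -0.0, 0.0]
force: [0.9, -0.2, 0.6]
gripper_width: 0.0854
gripper_force: 0.0
```

Request:
apply_moves:
  rows:
    - [[0.35,0.88,0],1]
    - [[0.35,0.88,0],1]
    - [[0.15,0.6,0],0.5]
    - [[0,0,0],0]
    - [[0,0,0],0]

```text
clock: 1.8
eef_pos: [0.4989, 0.0515, 0.3107]
tcp_rot: [0.614, 0.79, -0.001, -0.0]
force: [-0.5, -0.2, 0.2]
gripper_width: 0.0857
gripper_force: 0.0
```

```bash
python3 - <<'E'
from h import *
s=env.sense(); print(s['clock'],s['eef_pos'],s['tcp_rot'],s['joints'],s['force'])
im,d,c=snap('wrist'); cv2.imwrite('pics/w1.png',im); np.savez('w1.npz',im=im,d=d,K=c[0],R=c[1],e=c[2]); print(c[2])
E
```

```text
1.8 [0.4989081  0.05148949 0.31068316] [ 6.13744463e-01  7.89504459e-01 -5.50683055e-04 -3.74214635e-04] [-4.53804967e-02 -2.81061904e-01  1.78946650e+00 -4.68184934e-04
  1.63443498e+00 -2.94616569e-01] [-0.52247058 -0.21297888  0.15615775]
[0.48216738 0.11457286 0.45182972]
```

View pics/w1.png

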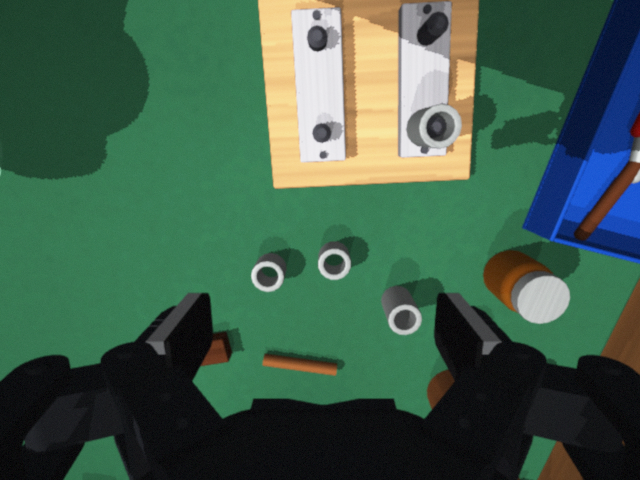

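The wrist view shows two short bushes at (268,275) and (335,263) and the long one at (404,318). The low posts are at (320,38) and (322,132), the free tall post is at (434,26), and the occupied one is at (438,126).

```bash
cat > m.py <<'E'
from h import *
from a import cam
def circ(Q,zt,tol=.005):
    T=Q[(Q[:,2]>zt-tol)&(Q[:,2]<zt+.006)]; (x,y),r=cv2.minEnclosingCircle(T[:,:2].astype(np.float32)); return x,y,r,np.median(T[:,2]),len(T)
z=np.load('w1.npz'); V={'wrist':((z['K'],z['R'],z['e']),z['d'])}
for n in('scene','top'): V[n]=(cam(n),np.load(n+'0.npz')['d'])
G={'sA':(.457,-.059,.034,.03),'sB':(.531,-.024,.034,.03),'L':(.626,-.062,.058,.03),'L0seated':(.585,.15,.096,.03)}
for n,(c,d) in V.items():
    P=cloud(c,d); ok=d>0
    print(n,'table',np.median(P[...,2][ok&(abs(P[...,2])<.015)]).round(4))
    for k,(x,y,zt,r) in G.items():
        Q=P[ok&(np.hypot(P[...,0]-x,P[...,1]-y)<r)]; Q=Q[Q[:,2]>zt-.02]
        if len(Q): print(' ',k,np.round(circ(Q,np.percentile(Q[:,2],90)),4))
    # posts: anything above bar
    m=ok&(P[...,2]>.046)&(P[...,2]<.11)&(P[...,0]>.4)&(P[...,0]<.68)&(P[...,1]>.08)&(P[...,1]<.32)
    k,l,s,ce=cv2.connectedComponentsWithStats(m.astype(np.uint8))
    for i in range(1,k):
        if s[i,4]>8:
            Q=P[l==i]; zt=np.percentile(Q[:,2],85); T=Q[Q[:,2]>zt-.003]; print('  post',ce[i].round(),s[i,4],zt.round(4),((T.min(0)+T.max(0))/2).round(4),T.mean(0).round(4))
    m=ok&(abs(P[...,2]-.038)<.006)&(P[...,0]>.4)&(P[...,0]<.68)&(P[...,1]>.06)&(P[...,1]<.32)
    k,l,s,ce=cv2.connectedComponentsWithStats(m.astype(np.uint8))
    for i in range(1,k):
        if s[i,4]>200: q=cv2.minAreaRect(P[l==i][:,:2].astype(np.float32)*1000); print('  bar',s[i,4],np.round(q[0],1),np.round(q[1],1),round(q[2],1))
E
python3 m.py
```

```text
wrist table -0.0016
  sA [ 4.567e-01 -5.790e-02  2.000e-02  3.190e-02  4.970e+02]
  sB [ 5.311e-01 -2.290e-02  2.000e-02  3.200e-02  4.990e+02]
  L [ 6.252e-01 -6.100e-02  2.020e-02  5.590e-02  5.380e+02]
  L0seated [5.841e-01 1.511e-01 2.000e-02 9.420e-02 9.090e+02]
  post [434.  27.] 640 0.0801 [0.5574 0.2363 0.08  ] [0.5573 0.2364 0.0793]
  post [317.  36.] 389 0.0587 [0.4528 0.2045 0.0583] [0.4529 0.2044 0.0577]
  post [435. 126.] 1881 0.0946 [0.584  0.1511 0.0942] [0.5837 0.1513 0.0942]
  post [322. 132.] 292 0.0585 [0.4796 0.1189 0.0578] [0.4792 0.1191 0.0576]
  bar 5316 [571.1 194.3] [ 50.5 149.9] 17.1
  bar 6600 [466.  162.1] [ 50.1 150.1] 17.1
scene table -0.001
  sA [ 4.59e-01 -5.94e-02  2.12e-02  3.24e-02  8.90e+01]
  sB [ 5.331e-01 -2.430e-02  2.070e-02  3.240e-02  9.300e+01]
  L [ 6.282e-01 -6.320e-02  2.020e-02  5.680e-02  1.020e+02]
  L0seated [5.861e-01 1.492e-01 2.080e-02 9.440e-02 9.300e+01]
  post [369. 193.] 45 0.0584 [0.4566 0.2011 0.059 ] [0.4569 0.2012 0.0579]
  post [404. 210.] 86 0.0792 [0.56   0.2348 0.0805] [0.5607 0.2345 0.0789]
  post [350. 214.] 43 0.058
[... 160 characters left out ...]
] 16.7
  bar 517 [573.6 192.9] [ 51.2 153.5] 17.0
top table 0.0009
  sA [ 4.549e-01 -5.820e-02  1.940e-02  3.680e-02  3.000e+01]
  sB [ 5.291e-01 -2.320e-02  1.990e-02  3.570e-02  4.500e+01]
  L [ 6.233e-01 -6.180e-02  1.970e-02  6.100e-02  3.500e+01]
  L0seated [5.823e-01 1.508e-01 1.980e-02 9.810e-02 4.800e+01]
  post [275. 216.] 175 0.0977 [0.5826 0.1502 0.1001] [0.5829 0.1501 0.0985]
  post [247. 222.] 47 0.0833 [0.5548 0.2376 0.084 ] [0.5547 0.2378 0.083 ]
  post [283. 251.] 36 0.064 [0.4775 0.119  0.0643] [0.4768 0.1189 0.0635]
  post [254. 257.] 37 0.0617 [0.449  0.2043 0.0642] [0.4508 0.2045 0.0625]
  bar 453 [569.4 193.8] [ 52.1 149.8] 16.7
  bar 546 [464.  161.6] [ 51.8 149.8] 17.4
```

Heights and sizes agree across all three cameras: bush tops at 0.033 and 0.057 m, posts at 0.059 and 0.080 m, bars 50x150 mm and yaw 17.1°. Only one bush on the bench is tall, so it's clear which is which. I'll start with the long one.

Request:
apply_moves:
  rows:
    - [[0.42,-0.38,-0.6],0.1]
    - [[0.42,-0.38,-0.6],0.1]
    - [[0.42,-0.38,-0.6],0.1]
    - [[0.42,-0.38,-0.6],0.1]
    - [[0.42,-0.38,-0.6],0.1]
    - [[0.42,-0.37,-0.6],0]
    - [[0,0,0],0]
    - [[0,0,0],0]
    - [[0,0,0],0]
  grip: 0.75
  newtons: 50

```text
clock: 2.75
eef_pos: [0.6255, -0.0629, 0.1332]
tcp_rot: [0.595, 0.804, 0.001, 0.001]
force: [0.4, 0.9, 0.5]
gripper_width: 0.0641
gripper_force: 0.0
```

```bash
python3 - <<'E'
from h import *
s=env.sense(); print(s['clock'],s['eef_pos'],R.from_quat(s['tcp_rot']).as_matrix()[:,0],s['gripper_width'])
im,d,c=snap('wrist'); P=cloud(c,d)
Q=P[(d>0)&(np.hypot(P[...,0]-.625,P[...,1]+.061)<.027)&(abs(P[...,2]-.057)<.006)]
print(cv2.minEnclosingCircle(Q[:,:2].astype(np.float32)),len(Q),np.median(Q[:,2]))
E
```

```text
2.75 [ 0.62545534 -0.06293134  0.1332152 ] [-0.29280652  0.95617108 -0.00110188] 0.06405489429167968
((0.62546306848526, -0.061538390815258026), 0.02000265195965767) 1933 0.056103323571780606
```

Request:
apply_moves:
  rows:
    - [[0,0.03,-0.4],0]
    - [[0,0,-0.4],0]
    - [[0,0,-0.4],0]
    - [[0,0,-0.4],0]
    - [[0,0,-0.4],0]
    - [[0,0,-0.26],0]
    - [[0,0,0],0]
    - [[0,0,0],0]

```text
clock: 3.6
eef_pos: [0.6258, -0.0609, 0.0196]
tcp_rot: [0.594, 0.804, 0.0, 0.001]
force: [-0.2, -0.5, -0.1]
gripper_width: 0.0642
gripper_force: 0.0
```

Request:
apply_moves:
  rows:
    - [[0,0,0],0]
    - [[0,0,0],0]
    - [[0,0,0],0]
    - [[0,0,0],0]
    - [[0,0,0],0]
    - [[0,0,0],0]
  grip: 0
  newtons: 50

```text
clock: 4.2
eef_pos: [0.6264, -0.0612, 0.0203]
tcp_rot: [0.594, 0.804, 0.0, 0.001]
force: [-1.9, 0.6, 6.7]
gripper_width: 0.0393
gripper_force: 50.8
```

Request:
apply_moves:
  rows:
    - [[0,0,0.1],0]
    - [[0,0,0.3],0]
    - [[0,0,0.4],0]
    - [[0,0,0.4],0]
    - [[0,0,0.4],0]
    - [[0,0,0.4],0]
    - [[0,0,0.4],0]
    - [[0,0,0.4],0]
    - [[0,0,0],0]

```text
clock: 5.1
eef_pos: [0.6272, -0.0614, 0.1627]
tcp_rot: [0.594, 0.804, 0.001, 0.003]
force: [-0.2, 0.1, -2.6]
gripper_width: 0.0389
gripper_force: 50.8
```

Request:
apply_moves:
  rows:
    - [[-0.14,0.6,0],0]
    - [[-0.14,0.6,0],0]
    - [[-0.14,0.6,0],0]
    - [[-0.14,0.6,0],0]
    - [[-0.14,0.6,0],0]
    - [[-0.14,0.6,0],0]
    - [[-0.14,0.6,0],0]
    - [[-0.14,0.6,0],0]
    - [[-0.14,0.6,0],0]
    - [[-0.11,0.57,0],0]
    - [[0,0,0],0]
    - [[0,0,0],0]

```text
clock: 6.3
eef_pos: [0.5558, 0.2377, 0.1571]
tcp_rot: [0.594, 0.805, -0.001, -0.0]
force: [0.4, -0.8, -2.7]
gripper_width: 0.039
gripper_force: 50.8
```

```bash
cat > held.py <<'E'
from h import *
import sys
# held bush as seen now: rim of its top face nearest the tool; and given posts
s=env.sense(); im,d,c=snap('wrist'); P=cloud(c,d); t=s['eef_pos']; print(s['clock'],t,s['gripper_width'],s['gripper_force'],s['force'])
m=(d>0)&(np.hypot(P[...,0]-t[0],P[...,1]-t[1])<.026)&(P[...,2]>t[2]+.002)&(P[...,2]<t[2]+.06)
Q=P[m]; 
for lo,hi in((.022,.030),(.030,.036),(.036,.044)):
    T=Q[(Q[:,2]>t[2]+lo)&(Q[:,2]<t[2]+hi)]
    if len(T)>20: print(lo,len(T),np.array(cv2.minEnclosingCircle(T[:,:2].astype(np.float32))[0]).round(4),round(cv2.minEnclosingCircle(T[:,:2].astype(np.float32))[1],4),np.median(T[:,2]).round(4))
cv2.imwrite(f'pics/{sys.argv[1]}.png',im)
E
python3 held.py w2
```

```text
6.3 [0.5557986  0.23772289 0.15713347] 0.03901598698382215 50.788777861744165 [ 0.41654005 -0.79885089 -2.69352136]
0.022 2389 [0.5546 0.2415] 0.0246 0.1834
0.03 5317 [0.5549 0.2407] 0.025 0.1923
0.036 3770 [0.5552 0.2393] 0.0253 0.1937
```

View pics/w2.png

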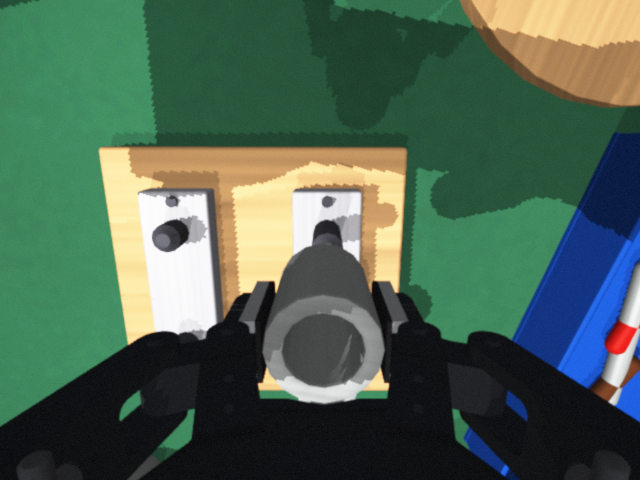

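The long bush is held upright between the pads (rim centre about (324,344)). The free tall post is visible behind it at (327,235) and low seat1 is at (168,238). I'll check the held offset.

```bash
python3 - <<'E'
from h import *
im,d,c=snap('wrist'); P=cloud(c,d)
b=P[...,2]; m=((d>0)&(abs(b-.1945)<.004)).astype(np.uint8); m[:,:265]=0; m[:,385:]=0; m[:290]=0;m[401:]=0
pts=cv2.findNonZero(m); Q=P[m>0]; print(len(Q),np.median(Q[:,2]),Q.min(0),Q.max(0))
(e0,ax,an)=cv2.fitEllipse(max(cv2.findContours(m,0,1)[0],key=len)); print(e0,ax,an,onz(c,*e0,.194))
L=P[(d>0)&(b>.046)&(b<.075)&(np.hypot(P[...,0]-.4528,P[...,1]-.2045)<.02)]; zt=np.percentile(L[:,2],85); T=L[L[:,2]>zt-.003]; print('low1',T.mean(0))
print(env.sense()['eef_pos'])
E
```

```text
6425 0.19311053700463068 [0.53589375 0.21647123 0.19050318] [0.57771973 0.25656824 0.19523009]
(324.54681396484375, 346.41986083984375) (110.00010681152344, 123.11392974853516) 97.75524139404297 [0.55539861 0.2384799  0.194     ]
low1 [0.45346356 0.20565958 0.05732858]
[0.55639025 0.23675808 0.15751371]
```

Request:
apply_moves:
  rows:
    - [[0.03,0.01,-0.2],0]
    - [[0,0,-0.2],0]
    - [[0,0,-0.2],0]
    - [[0,0,-0.2],0]
    - [[0,0,-0.2],0]
    - [[0,0,-0.2],0]
    - [[0,0,0],0]
    - [[0,0,0],0]

```text
clock: 7.2
eef_pos: [0.5581, 0.2381, 0.098]
tcp_rot: [0.594, 0.804, -0.0, -0.0]
force: [-0.1, -0.8, -2.0]
gripper_width: 0.0387
gripper_force: 50.8
```

Request:
apply_moves:
  rows:
    - [[0,0,-0.1],0]
    - [[0,0,-0.1],0]
    - [[0,0,-0.1],0]
    - [[0,0,-0.1],0]
    - [[0,0,-0.1],0]
    - [[0,0,-0.1],0]
    - [[0,0,0],0]

```text
clock: 7.9
eef_pos: [0.5574, 0.2378, 0.0671]
tcp_rot: [0.594, 0.804, -0.001, -0.001]
force: [0.5, -0.4, -3.3]
gripper_width: 0.0392
gripper_force: 50.8
```

No lateral force, so the bush is over the post. I'll go down the last 9 mm.

Request:
apply_moves:
  rows:
    - [[0,0,-0.06],0]
    - [[0,0,-0.06],0]
    - [[0,0,-0.06],0]
    - [[0,0,0],0]
    - [[0,0,0],0]

```text
clock: 8.4
eef_pos: [0.5581, 0.238, 0.0592]
tcp_rot: [0.594, 0.804, -0.0, -0.0]
force: [0.8, 0.9, -3.1]
gripper_width: 0.0391
gripper_force: 50.8
```

Request:
apply_moves:
  rows:
    - [[0,0,-0.03],0]
    - [[0,0,0],0]
    - [[0,0,0],0]

```text
clock: 8.7
eef_pos: [0.5585, 0.2382, 0.0583]
tcp_rot: [0.594, 0.804, 0.0, 0.0]
force: [-0.3, -0.4, 0.4]
gripper_width: 0.0392
gripper_force: 51.0
```

Request:
apply_moves:
  rows:
    - [[0,0,0],0]
    - [[0,0,0],0]
    - [[0,0,0],0]
    - [[0,0,0],0]
    - [[0,0,0],0]
  grip: 0.75

```text
clock: 9.2
eef_pos: [0.5582, 0.238, 0.0579]
tcp_rot: [0.594, 0.804, 0.0, 0.0]
force: [0.9, -0.7, 0.3]
gripper_width: 0.064
gripper_force: 0.0
```

Request:
apply_moves:
  rows:
    - [[0,0,0.2],0]
    - [[0,0,0.4],0]
    - [[0,0,0.4],0]
    - [[0,0,0.4],0]
    - [[0,0,0.6],0]
    - [[0,0,0.6],0]
    - [[0,0,0],0]
    - [[0,0,0],0]

```text
clock: 10.0
eef_pos: [0.5588, 0.2382, 0.1894]
tcp_rot: [0.594, 0.804, 0.001, 0.001]
force: [0.9, 0.8, -0.4]
gripper_width: 0.0643
gripper_force: 0.0
```

```bash
python3 - <<'E'
from h import *
im,d,c=snap('wrist'); P=cloud(c,d); print(env.sense()['eef_pos'])
Q=P[(d>0)&(np.hypot(P[...,0]-.558,P[...,1]-.2375)<.03)&(P[...,2]>.07)&(P[...,2]<.125)]; zt=np.percentile(Q[:,2],85); T=Q[abs(Q[:,2]-zt)<.004]
print(len(T),zt,cv2.minEnclosingCircle(T[:,:2].astype(np.float32)))
E
```

```text
[0.55791201 0.23796537 0.1876406 ]
1612 0.09463818404460861 ((0.5581076145172119, 0.2378731518983841), 0.020059728994965553)
```

Seated: its rim is at 0.0946 m, the same as the other long bush. Next, the short bush at (0.531, -0.023).

Request:
apply_moves:
  rows:
    - [[-0.07,-0.65,0],0]
    - [[-0.07,-0.65,0],0]
    - [[-0.07,-0.65,0],0]
    - [[-0.07,-0.65,0],0]
    - [[-0.07,-0.65,-0.3],0]
    - [[-0.07,-0.65,-0.3],0]
    - [[-0.07,-0.65,-0.3],0]
    - [[-0.05,-0.67,-0.3],0]
    - [[0,0,0],0]
    - [[0,0,0],0]

```text
clock: 11.05
eef_pos: [0.5299, -0.0231, 0.1259]
tcp_rot: [0.595, 0.804, -0.001, -0.002]
force: [0.3, -0.6, 0.2]
gripper_width: 0.0638
gripper_force: 0.0
```

```bash
cat > rim.py <<'E'
from h import *
import sys
x,y,z=map(float,sys.argv[1:4])
im,d,c=snap('wrist'); P=cloud(c,d); s=env.sense(); print(s['clock'],s['eef_pos'],s['force'])
Q=P[(d>0)&(np.hypot(P[...,0]-x,P[...,1]-y)<.028)&(abs(P[...,2]-z)<.012)]; zt=np.percentile(Q[:,2],85); T=Q[abs(Q[:,2]-zt)<.004]
print(len(T),zt,cv2.minEnclosingCircle(T[:,:2].astype(np.float32)))
E
python3 rim.py .531 -.023 .033
```

```text
11.1 [ 0.53060213 -0.02255962  0.12688987] [-0.46852208  0.26766292 -0.3085689 ]
1619 0.032859753854217785 ((0.5304770469665527, -0.023594055324792862), 0.020071569830179214)
```

Request:
apply_moves:
  rows:
    - [[0,-0.02,-0.4],0]
    - [[0,0,-0.4],0]
    - [[0,0,-0.4],0]
    - [[0,0,-0.4],0]
    - [[0,0,-0.4],0]
    - [[0,0,-0.2],0]
    - [[0,0,-0.2],0]
    - [[0,0,0],0]
    - [[0,0,0],0]

```text
clock: 12.0
eef_pos: [0.5318, -0.0238, 0.0085]
tcp_rot: [0.594, 0.804, 0.0, 0.0]
force: [-0.2, 0.6, 0.0]
gripper_width: 0.0642
gripper_force: 0.0
```

Request:
apply_moves:
  rows:
    - [[0,0,0],0]
    - [[0,0,0],0]
    - [[0,0,0],0]
    - [[0,0,0],0]
    - [[0,0,0],0]
    - [[0,0,0],0]
  grip: 0
  newtons: 40

```text
clock: 12.6
eef_pos: [0.5322, -0.0242, 0.0092]
tcp_rot: [0.594, 0.804, 0.0, 0.001]
force: [-0.9, -0.0, 5.4]
gripper_width: 0.0392
gripper_force: 40.5
```

Request:
apply_moves:
  rows:
    - [[0,0,0.1],0]
    - [[0,0,0.3],0]
    - [[0,0,0.4],0]
    - [[0,0,0.4],0]
    - [[0,0,0.4],0]
    - [[0,0,0.4],0]
    - [[0,0,0.4],0]
    - [[0,0,0],0]

```text
clock: 13.4
eef_pos: [0.5334, -0.0244, 0.1319]
tcp_rot: [0.594, 0.804, 0.002, 0.003]
force: [-0.1, -0.4, -1.4]
gripper_width: 0.0391
gripper_force: 40.6
```

Request:
apply_moves:
  rows:
    - [[-0.2,0.57,0],0]
    - [[-0.2,0.57,0],0]
    - [[-0.2,0.57,0],0]
    - [[-0.2,0.57,0],0]
    - [[-0.2,0.57,0],0]
    - [[-0.2,0.57,0],0]
    - [[-0.2,0.57,0],0]
    - [[-0.17,0.58,0],0]
    - [[0,0,0],0]
    - [[0,0,0],0]
    - [[0,0,0],0]

```text
clock: 14.5
eef_pos: [0.4525, 0.2038, 0.1272]
tcp_rot: [0.595, 0.804, -0.0, -0.0]
force: [-0.7, 0.7, -2.2]
gripper_width: 0.0389
gripper_force: 40.6
```

```bash
python3 - <<'E'
from h import *
s=env.sense(); print(s['clock'],s['eef_pos'])
im,d,c=snap('wrist'); P=cloud(c,d); t=s['eef_pos']; zt=t[2]-.0085+.0325
m=((d>0)&(abs(P[...,2]-zt)<.003)&(np.hypot(P[...,0]-t[0],P[...,1]-t[1])<.0225)); Q=P[m]; print(zt,len(Q),np.median(Q[:,2]),((Q.min(0)+Q.max(0))/2),np.ptp(Q,0))
cv2.imwrite('pics/w3.png',im)
E
```

```text
14.5 [0.45251991 0.20380729 0.12722599]
0.15122599213287788 5464 0.15024084125634785 [0.45214876 0.20435758 0.15122649] [0.04366907 0.03992543 0.00599668]
```

View pics/w3.png

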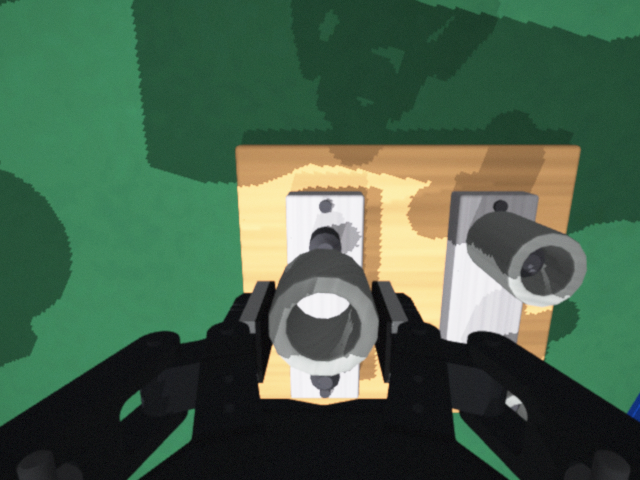

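The short bush is held straight, with its rim at (325,325) and the low post just behind it at (325,240). The long bush on seat1 at (545,265) looks right. Lowering.

Request:
apply_moves:
  rows:
    - [[0.01,0.01,-0.2],0]
    - [[0,0,-0.2],0]
    - [[0,0,-0.2],0]
    - [[0,0,-0.2],0]
    - [[0,0,-0.2],0]
    - [[0,0,-0.1],0]
    - [[0,0,-0.1],0]
    - [[0,0,-0.1],0]
    - [[0,0,0],0]
    - [[0,0,0],0]

```text
clock: 15.55
eef_pos: [0.4533, 0.2051, 0.063]
tcp_rot: [0.594, 0.804, 0.0, 0.0]
force: [0.3, 0.2, -1.2]
gripper_width: 0.0392
gripper_force: 40.6
```

Request:
apply_moves:
  rows:
    - [[0,0,-0.08],0]
    - [[0,0,-0.08],0]
    - [[0,0,-0.08],0]
    - [[0,0,-0.05],0]
    - [[0,0,0],0]
    - [[0,0,0],0]

```text
clock: 16.15
eef_pos: [0.4531, 0.205, 0.0482]
tcp_rot: [0.594, 0.804, -0.0, -0.0]
force: [-0.5, -0.5, -2.3]
gripper_width: 0.0389
gripper_force: 40.6
```

Request:
apply_moves:
  rows:
    - [[0,0,-0.02],0]
    - [[0,0,-0.02],0]
    - [[0,0,0],0]
    - [[0,0,0],0]

```text
clock: 16.55
eef_pos: [0.4535, 0.2051, 0.0472]
tcp_rot: [0.594, 0.804, 0.0, 0.0]
force: [-2.6, -0.8, 4.9]
gripper_width: 0.039
gripper_force: 41.1
```

Request:
apply_moves:
  rows:
    - [[0,0,0],0]
    - [[0,0,0],0]
    - [[0,0,0],0]
    - [[0,0,0],0]
    - [[0,0,0],0]
  grip: 0.7

```text
clock: 17.05
eef_pos: [0.4531, 0.205, 0.0462]
tcp_rot: [0.594, 0.804, -0.0, -0.0]
force: [0.9, -0.0, -0.1]
gripper_width: 0.0599
gripper_force: 0.0
```

Request:
apply_moves:
  rows:
    - [[0,0,0.2],0]
    - [[0,0,0.4],0]
    - [[0,0,0.4],0]
    - [[0,0,0.4],0]
    - [[0,0,0.6],0]
    - [[0,0,0],0]
    - [[0,0,0],0]

```text
clock: 17.75
eef_pos: [0.4539, 0.2052, 0.1477]
tcp_rot: [0.594, 0.804, 0.001, 0.001]
force: [-0.1, 0.5, -0.1]
gripper_width: 0.06
gripper_force: 0.0
```

```bash
python3 rim.py .453 .205 .071
```

```text
17.8 [0.45300394 0.20501017 0.14628607] [ 0.04839526 -0.36147165 -0.46976298]
1856 0.0708526659254754 ((0.4526781737804413, 0.20586153864860535), 0.01995227485895157)
```

Seated: its rim reads 0.071 m, against 0.072 m expected. Now the last short bush at (0.457, -0.058).

Request:
apply_moves:
  rows:
    - [[0.01,-0.66,0],0]
    - [[0.01,-0.66,0],0]
    - [[0.01,-0.66,0],0]
    - [[0.01,-0.66,0],0]
    - [[0.01,-0.66,-0.1],0]
    - [[0.01,-0.66,-0.1],0]
    - [[0.01,-0.66,-0.1],0]
    - [[0,-0.66,-0.1],0]
    - [[0,0,0],0]
    - [[0,0,0],0]

```text
clock: 18.8
eef_pos: [0.4557, -0.059, 0.1248]
tcp_rot: [0.595, 0.804, -0.0, -0.002]
force: [0.1, -0.0, -0.4]
gripper_width: 0.0601
gripper_force: 0.0
```

```bash
python3 rim.py .457 -.058 .033
```

```text
18.85 [ 0.4559619  -0.05846456  0.12525115] [ 0.17604512  1.13334026 -0.17808318]
1631 0.0327544489097272 ((0.4563644528388977, -0.05840873345732689), 0.020119432359933853)
```

Request:
apply_moves:
  rows:
    - [[0.01,0,-0.4],0]
    - [[0,0,-0.4],0]
    - [[0,0,-0.4],0]
    - [[0,0,-0.4],0]
    - [[0,0,-0.4],0]
    - [[0,0,-0.2],0]
    - [[0,0,-0.16],0]
    - [[0,0,0],0]
    - [[0,0,0],0]

```text
clock: 19.75
eef_pos: [0.4578, -0.0589, 0.0089]
tcp_rot: [0.594, 0.804, 0.0, 0.0]
force: [-0.1, 0.2, 0.2]
gripper_width: 0.0597
gripper_force: 0.0
```

Request:
apply_moves:
  rows:
    - [[0,0,0],0]
    - [[0,0,0],0]
    - [[0,0,0],0]
    - [[0,0,0],0]
    - [[0,0,0],0]
    - [[0,0,0],0]
  grip: 0
  newtons: 40

```text
clock: 20.35
eef_pos: [0.4582, -0.0593, 0.0096]
tcp_rot: [0.594, 0.804, 0.0, 0.001]
force: [-1.4, 0.8, 6.2]
gripper_width: 0.0395
gripper_force: 40.5
```

Request:
apply_moves:
  rows:
    - [[0,0,0.1],0]
    - [[0,0,0.3],0]
    - [[0,0,0.4],0]
    - [[0,0,0.4],0]
    - [[0,0,0.4],0]
    - [[0,0,0.4],0]
    - [[0,0,0.4],0]
    - [[0,0,0],0]

```text
clock: 21.15
eef_pos: [0.4589, -0.0595, 0.1312]
tcp_rot: [0.594, 0.804, 0.001, 0.003]
force: [0.5, -0.6, -1.1]
gripper_width: 0.0391
gripper_force: 40.6
```

Request:
apply_moves:
  rows:
    - [[0.08,0.6,0],0]
    - [[0.08,0.6,0],0]
    - [[0.08,0.6,0],0]
    - [[0.08,0.6,0],0]
    - [[0.08,0.6,0],0]
    - [[0.04,0.56,0],0]
    - [[0,0,0],0]
    - [[0,0,0],0]
    - [[0,0,0],0]

```text
clock: 22.05
eef_pos: [0.4785, 0.1184, 0.1273]
tcp_rot: [0.595, 0.804, -0.001, -0.0]
force: [0.1, 0.3, -1.1]
gripper_width: 0.0391
gripper_force: 40.7
```

```bash
python3 - <<'E'
from h import *
s=env.sense(); print(s['clock'],s['eef_pos'])
im,d,c=snap('wrist'); P=cloud(c,d); t=s['eef_pos']; zt=t[2]-.0085+.0325
m=((d>0)&(abs(P[...,2]-zt)<.003)&(np.hypot(P[...,0]-t[0],P[...,1]-t[1])<.0225)); Q=P[m]; print(zt,len(Q),np.median(Q[:,2]),((Q.min(0)+Q.max(0))/2),np.ptp(Q,0))
E
```

```text
22.05 [0.47853021 0.11835603 0.12727379]
0.15127378635184593 5269 0.1498628656580118 [0.47818846 0.11909128 0.15126855] [0.04364061 0.03942577 0.00598631]
```

Request:
apply_moves:
  rows:
    - [[0.01,0.01,-0.2],0]
    - [[0,0,-0.2],0]
    - [[0,0,-0.2],0]
    - [[0,0,-0.2],0]
    - [[0,0,-0.2],0]
    - [[0,0,-0.1],0]
    - [[0,0,-0.1],0]
    - [[0,0,-0.1],0]
    - [[0,0,0],0]
    - [[0,0,0],0]

```text
clock: 23.1
eef_pos: [0.4798, 0.1196, 0.0635]
tcp_rot: [0.594, 0.804, 0.0, 0.0]
force: [0.4, -0.1, -1.6]
gripper_width: 0.0389
gripper_force: 40.7
```

Request:
apply_moves:
  rows:
    - [[0,0,-0.08],0]
    - [[0,0,-0.08],0]
    - [[0,0,-0.08],0]
    - [[0,0,-0.05],0]
    - [[0,0,0],0]
    - [[0,0,0],0]

```text
clock: 23.7
eef_pos: [0.4796, 0.1195, 0.0487]
tcp_rot: [0.594, 0.804, -0.0, -0.0]
force: [0.5, -0.1, -1.0]
gripper_width: 0.0389
gripper_force: 40.7
```

Request:
apply_moves:
  rows:
    - [[0,0,-0.02],0]
    - [[0,0,-0.02],0]
    - [[0,0,0],0]
    - [[0,0,0],0]

```text
clock: 24.1
eef_pos: [0.48, 0.1196, 0.0476]
tcp_rot: [0.594, 0.804, 0.0, 0.0]
force: [-3.5, -0.8, 5.8]
gripper_width: 0.0389
gripper_force: 41.2
```

Request:
apply_moves:
  rows:
    - [[0,0,0],0]
    - [[0,0,0],0]
    - [[0,0,0],0]
    - [[0,0,0],0]
    - [[0,0,0],0]
  grip: 0.7

```text
clock: 24.6
eef_pos: [0.4796, 0.1195, 0.0467]
tcp_rot: [0.594, 0.804, -0.0, -0.0]
force: [-0.6, -0.1, -0.5]
gripper_width: 0.0596
gripper_force: 0.0
```

Request:
apply_moves:
  rows:
    - [[0,0,0.2],0]
    - [[0,0,0.4],0]
    - [[0,0,0.4],0]
    - [[0,0,0.4],0]
    - [[0,0,0.6],0]
    - [[0,0,0.6],0]
    - [[0,0,0],0]
    - [[0,0,0],0]

```text
clock: 25.4
eef_pos: [0.4803, 0.1196, 0.1783]
tcp_rot: [0.594, 0.804, 0.001, 0.001]
force: [-0.7, 0.3, 0.2]
gripper_width: 0.0597
gripper_force: 0.0
```

```bash
python3 rim.py .479 .119 .071; python3 rim.py .453 .205 .071; python3 rim.py .558 .2375 .095;python3 rim.py .584 .151 .095; python3 - <<'E'
from h import *
from a import cam
im=cv2.imread('pics/scene0.png'); 
cv2.imwrite('pics/dm.png',cv2.resize(im[250:420,60:280],(770,595),interpolation=cv2.INTER_CUBIC))
for n in('scene','top'):
    z=np.load(n+'0.npz');c=cam(n);P=cloud(c,z['d']); I=z['im'].astype(int)
    print(n)
    m=(z['d']>0)&(P[...,2]>.085)&(P[...,2]<.118)&(I.max(2)<75)&(P[...,0]>.3)&(P[...,0]<.75)&(P[...,1]<-.3)&(P[...,1]>-.62)
    k,l,s,ce=cv2.connectedComponentsWithStats(m.astype(np.uint8))
    for i in range(1,k):
        if s[i,4]>40: Q=P[l==i]; q=cv2.minAreaRect(Q[:,:2].astype(np.float32)*1000); print(ce[i].round(),s[i,4],np.round(q[0]),np.round(q[1]),round(q[2]),np.median(Q[:,2]))
E
```

```text
25.45 [0.47939738 0.11950747 0.17672439] [ 0.22501427 -0.68821767  0.19870847]
1458 0.07084695070809166 ((0.4792903959751129, 0.12064534425735474), 0.01989629678428173)
25.5 [0.47894125 0.1194471  0.17583221] [-0.10639732 -0.28079112 -0.70683429]
1905 0.07098759920534639 ((0.45258137583732605, 0.20568948984146118), 0.020004134625196457)
25.55 [0.47871749 0.1194408  0.17535814] [-0.75797638  0.00747525 -0.45035318]
2543 0.09493230895882736 ((0.5577501654624939, 0.23745983839035034), 0.020192978903651237)
25.6 [0.47871424 0.11944983 0.17524463] [-0.0804501   0.17222528 -0.1900499 ]
1911 0.09475393326278697 ((0.5837787389755249, 0.15135696530342102), 0.020169278606772423)
scene
[184. 314.] 440 [ 510. -378.] [53. 49.] 3 0.09874106396985305
[182. 438.] 696 [ 748. -501.] [  4. 216.] 0 0.10186576234002331
top
[486. 183.] 278 [ 735. -497.] [238.  17.] 87 0.10127712971795988
[446. 253.] 273 [ 506. -377.] [51. 51.] 3 0.09994773161829174
```

View pics/dm.png

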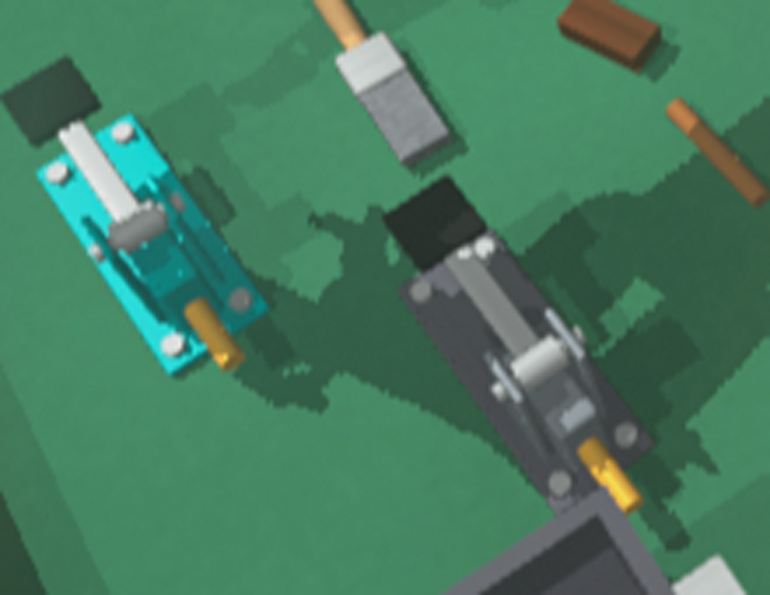

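The crop shows two candidates: a turquoise one (pad at (75,290) in the full image) and a grey one (pad at (184,314)). The grey pedestal is the real dead-man, because the task says to leave the turquoise one alone. Its pad measures 51x51 mm at z 0.099–0.100, which fits the text. All four bushes are seated, so I'll close the fingers and move over the pad.

Request:
apply_moves:
  rows:
    - [[0.05,-0.83,0],0]
    - [[0.05,-0.83,0],0]
    - [[0.05,-0.83,0],0]
    - [[0.05,-0.83,0],0]
    - [[0.05,-0.83,0],0]
    - [[0.05,-0.83,0],0]
    - [[0.05,-0.83,0],0]
    - [[0.05,-0.83,0],0]
    - [[0.05,-0.83,0],0]
    - [[0.05,-0.83,0],0]
    - [[0.05,-0.83,0],0]
    - [[0.05,-0.83,0],0]
  grip: 0

```text
clock: 26.8
eef_pos: [0.509, -0.3797, 0.1752]
tcp_rot: [0.594, 0.804, 0.0, -0.001]
force: [0.2, 0.4, -0.3]
gripper_width: 0.0005
gripper_force: 0.0
```

Request:
apply_moves:
  rows:
    - [[0,0,0],0]
    - [[0,0,0],0]
    - [[0,0,0],0]

```text
clock: 27.1
eef_pos: [0.5094, -0.3773, 0.1757]
tcp_rot: [0.594, 0.804, 0.0, -0.001]
force: [1.1, 0.1, 0.2]
gripper_width: -0.0001
gripper_force: 0.0
```

```bash
cat > pad.py <<'E'
from h import *
import sys
s=env.sense(); print(s['clock'],s['eef_pos'],s['force'],s['gripper_width'])
for n in sys.argv[2:]:
    im,d,c=snap(n); P=cloud(c,d); cv2.imwrite(f'pics/{n}_{sys.argv[1]}.png',im); np.savez(f'{n}_{sys.argv[1]}.npz',P=P,d=d,im=im)
    m=(d>0)&(P[...,2]>.055)&(P[...,2]<.108)&(im.max(2)<75)&(abs(P[...,0]-.508)<.033)&(abs(P[...,1]+.378)<.033)
    k,l,st,ce=cv2.connectedComponentsWithStats(m.astype(np.uint8)); 
    for i in range(1,k):
        if st[i,4]>30:
            Q=P[l==i]; q=cv2.minAreaRect(Q[:,:2].astype(np.float32)*1000); A=np.c_[Q[:,:2]-[.508,-.378],np.ones(len(Q))]; f=np.linalg.lstsq(A,Q[:,2],rcond=None)[0]
            print(n,ce[i].round(),st[i,4],np.round(q[0]),np.round(q[1]),round(q[2]),'plane',f.round(4))
E
python3 pad.py p0 wrist scene top
```

```text
27.1 [ 0.50935702 -0.3773257   0.17571558] [1.08015642 0.12250647 0.23013128] -9.917727675938684e-05
wrist [320. 243.] 5924 [ 507. -377.] [50. 49.] 3 plane [ 0.0034 -0.0072  0.0984]
scene [184. 313.] 425 [ 509. -378.] [52. 47.] 3 plane [0.0092 0.0081 0.0988]
```

Request:
apply_moves:
  rows:
    - [[-0.04,0,-0.4],0]
    - [[0,0,-0.4],0]
    - [[0,0,-0.3],0]
    - [[0,0,-0.2],0]
    - [[0,0,-0.1],0]
    - [[0,0,0],0]
    - [[0,0,0],0]

```text
clock: 27.95
eef_pos: [0.5081, -0.3788, 0.1076]
tcp_rot: [0.594, 0.804, -0.0, 0.001]
force: [-0.2, -0.2, 0.7]
gripper_width: -0.0004
gripper_force: 0.0
```

Request:
apply_moves:
  rows:
    - [[0,0,-0.06],0]
    - [[0,0,-0.06],0]
    - [[0,0,-0.06],0]
    - [[0,0,0],0]
    - [[0,0,0],0]

```text
clock: 28.45
eef_pos: [0.5079, -0.3788, 0.0986]
tcp_rot: [0.594, 0.804, -0.0, 0.0]
force: [-0.9, 1.4, 4.8]
gripper_width: -0.0001
gripper_force: 2.0
```

Request:
apply_moves:
  rows:
    - [[0,0,-0.05],0]
    - [[0,0,-0.05],0]
    - [[0,0,-0.05],0]
    - [[0,0,-0.05],0]
    - [[0,0,-0.05],0]
    - [[0,0,-0.05],0]
    - [[0,0,0],0]
    - [[0,0,0],0]
    - [[0,0,0],0]

```text
clock: 29.35
eef_pos: [0.5078, -0.3789, 0.0844]
tcp_rot: [0.594, 0.804, -0.0, 0.0]
force: [-2.6, 2.4, 8.5]
gripper_width: -0.0003
gripper_force: 4.3
```

```bash
python3 pad.py p1 wrist scene; python3 -c "
import cv2;a=cv2.imread('pics/scene_p1.png');cv2.imwrite('pics/p1c.png',cv2.resize(a[240:400,120:320],(750,600)))"
```

```text
29.35 [ 0.50782951 -0.37890654  0.08436136] [-2.59702705  2.39623724  8.47754978] -0.0003228988821209783
wrist [325. 274.] 8689 [ 507. -377.] [50. 50.] 3 plane [ 0.1575 -0.0822  0.0848]
scene [185. 321.] 195 [ 510. -378.] [50. 48.] 3 plane [ 0.1362 -0.0026  0.0825]
```

View pics/wrist_p1.png

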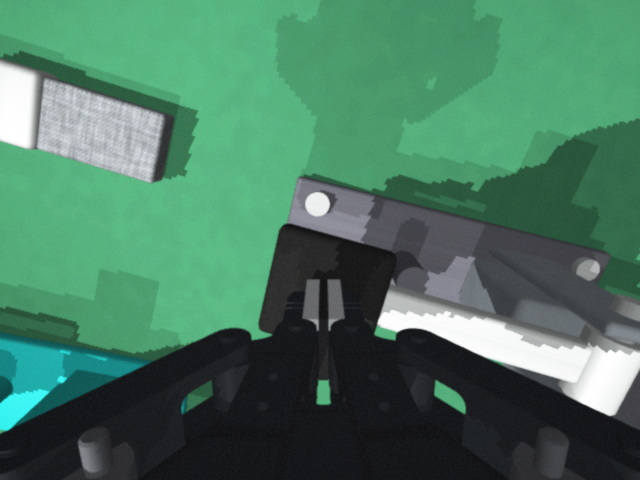

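The wrist view shows the closed fingertips at (325,300) pressing the pad near its centre, with the lever tilted. I'll measure the angle from pad points that are clear of the fingers.

```bash
cat > ang.py <<'E'
import numpy as np,sys
for f in sys.argv[1:]:
    z=np.load(f+'.npz'); P,d,im=z['P'],z['d'],z['im']
    u=np.array([np.cos(np.radians(3)),np.sin(np.radians(3))]) 
    m=(d>0)&(im.max(2)<85)&(P[...,1]>-.364)&(P[...,1]<-.353)&(abs(P[...,0]-.508)<.023)&(P[...,2]>.06)&(P[...,2]<.108)
    Q=P[m]; t=(Q[:,:2]-[.507,-.377])@u
    for _ in range(4):
        p=np.polyfit(t,Q[:,2],1); k=abs(np.polyval(p,t)-Q[:,2])<.003; t,Q=t[k],Q[k]
    print(f,len(t),'angle',np.arctan(p[0]).round(4),'zc',p[1].round(4))
E
python3 ang.py wrist_p0 wrist_p1 scene_p0 scene_p1
```

```text
wrist_p0 1370 angle 0.0037 zc 0.0983
wrist_p1 3007 angle 0.1363 zc 0.0819
scene_p0 76 angle 0.0257 zc 0.0988
scene_p1 17 angle -0.1006 zc 0.0866
```

The lever is at 0.136 rad, with the pad sunk 16.4 mm. It needs about 2.7 mm more.

Request:
apply_moves:
  rows:
    - [[0,0,-0.03],0]
    - [[0,0,-0.03],0]
    - [[0,0,0],0]
    - [[0,0,0],0]
    - [[0,0,0],0]
    - [[0,0,0],0]

```text
clock: 30.05
eef_pos: [0.508, -0.3789, 0.0816]
tcp_rot: [0.594, 0.804, -0.0, 0.0]
force: [-2.9, 1.5, 9.0]
gripper_width: -0.0003
gripper_force: 4.7
```

```bash
python3 pad.py p2 wrist scene top | head -1; python3 ang.py wrist_p2; python3 - <<'E'
import cv2,numpy as np
# bystanders and board before/after, scene view
from h import *
from a import cam
c=cam('scene'); P=cloud(c,np.load('scene0.npz')['d']); Q=np.load('scene_p2.npz')['P']
m=(abs(P[...,2]-Q[...,2])>.01)&(P[...,2]<.2)&(Q[...,2]<.2)&(P[...,0]>.3)&(P[...,0]<.9)&(P[...,1]<.35)&(P[...,1]>-.7)
k,l,s,ce=cv2.connectedComponentsWithStats(m.astype(np.uint8))
for i in range(1,k):
    if s[i,4]>25: print('changed',ce[i].round(),s[i,4])
E
```

```text
30.05 [ 0.50801177 -0.37889202  0.0816217 ] [-2.87591663  1.4846446   9.02913997] -0.0003001318638453236
wrist_p2 3029 angle 0.163 zc 0.079
changed [369. 191.] 185
changed [405. 208.] 297
changed [350. 212.] 198
changed [290. 248.] 204
changed [318. 260.] 207
changed [329. 292.] 327
changed [186. 316.] 714
```

View pics/scene_p2.png

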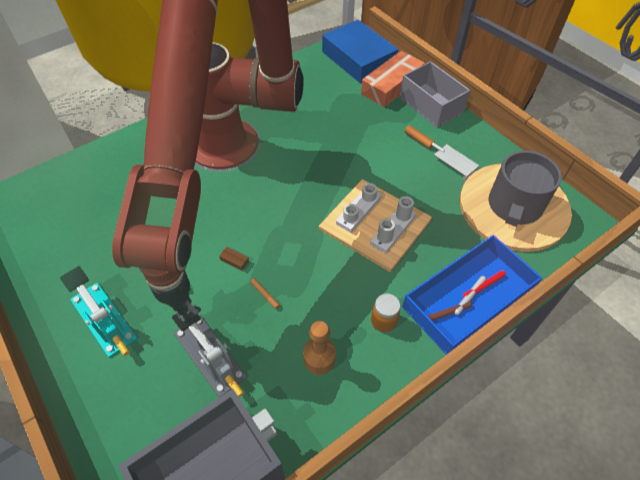

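All four bushes stand on their posts at (350,213), (369,192), (386,230) and (404,208). The fingers hold the grey handle's pad at (186,316) at about 0.16 rad with 9 N, and nothing else has moved. Handing in.

```bash
python3 -c "
from bench import order; print(order.job_done())"
```

```text
the job is handed in; nothing more can be done
None
```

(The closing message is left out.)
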